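# Weigh a thin stone slab from the sorting tray

### The job

The thin stone slab lies on the slightly tipped board of the sorting tray, too flat and too closely walled to be picked up: with light finger pressure on its top, slide it out over the tray's open lip until about 40 mm overhangs, never so far that it tips off. Take hold of it by the two long edges of the overhanging end, lift it well clear, a hand's breadth above the bench, and lay it gently, flat and centred, on the scale's small round pan, then let go. The stone is brittle: do not press it hard on the tray or the pan, do not drop it, and leave the calipers, the bracelet and the stone ball alone.

Things in the scene. Friction and masses are not known exactly. Their poses are not given: they have to be found in the camera images.
- tray: Fixed wooden sorting tray, 200 (x) by 85 (y) mm, let into the bench; origin at its underside's centre, 0 to 10 mm below the bench top. Walls 12 mm thick, tops 60 mm above the origin, on both long sides (inner faces y = +-30.5 mm) and at the rear (inner face x = 88 mm). At x = -100 mm, roughly facing the robot, it is open: a lip with a sheer drop. Inside is a leather-covered board, the deck.
- deck: The tray's leather-covered rigid inner board, 60 mm wide, 4 mm thick, from tray x = -100 to +86 mm; origin on its top surface, on the tray's middle line at tray x = +11 mm, 50 mm above the tray's origin. It is tipped about that line (the tray's y axis) by up to 0.04 rad either way, another angle each time, held fast, so it climbs or falls towards the lip; x to the rear, z its normal.
- tray_lip (a point): Middle of the deck's top edge at the open lip (deck x = -111 mm, y = 0); axes as the deck's.
- slab: Loose flat honey-coloured stone slab with dark bands, 110 (x) by 45 (y) by 3 mm, 35 to 70 g; origin at its underside's centre. Starts flat on the deck, tipped with it, long axis nearly along the tray. Slides easily on the leather (friction about 0.35; fingertips hold it better). Over 15 N against deck or scale breaks it. Its pose cannot be read while fingers press or hold it.
- slab_front (a point): Middle of the slab's short end nearest the open lip, on the underside (slab x = -55 mm).
- scale: Fixed bench scale: grey body 110 by 90 mm, 22 mm high, with a neck (24 mm diameter) carrying a raised round pan; origin at the centre of the pan's axis on the bench.
- pan_top (a point): Centre of the top of the scale's round steel pan, 52 mm diameter, flat, no rim, 60 mm above the bench, on a spring that sinks 1 mm for each 2 N and stops after 4 mm. The slab is longer than the pan: its gripped end stays outside it, with 32 mm of room under the pan's edge.
- calipers: Bystander: digital calipers, 170 mm long, lying on the bench beyond the work; origin at the middle of the underside.
- bracelet: Bystander: bracelet of flat stone beads, 71 mm outer diameter, 12 mm high; origin at the centre of the underside.
- orb: Bystander: 54 mm polished amber-coloured stone ball fixed on a small dark foot, 63 mm high overall; origin at the centre of the underside.
Mind the look-alikes: they are no part of the job. There is more than one size of the slab; the one meant has the size given above.

How it is judged:
By the outcome, as a careful person would: the job done as asked, in the order asked, and still so for the second after the job is handed in, with the robot touching nothing.
It also fails if it takes over 69 s, if anything falls off the work surface, if the arm or the gripper's body presses on something with over 40 N, if the wrist force passes 120 N, or if a joint passes its speed limit or range.

### The arm

A 6-joint arm with a two-finger parallel gripper is mounted at the origin on the work surface. World frame = base frame: x ahead of the robot, y to its left, z up, the work surface at z = 0. Lengths are in m, angles in rad, forces in N, time in s.
With the tool pointing down it reaches from about 0.3 to 1 m from the base axis. Payload 5.1 kg.
Tool frame: the origin (TCP) lies at the centre of the arm's flange, where the gripper is bolted on; the fingertips stand 190 mm ahead of it and the grasp point (between the pads) lies 171 mm ahead of it; z points along the fingers, y is the line along which they close (so a half turn about z gives the same grasp; the last joint's range is limited). The gripper opens to 95 mm and grips with 3 to 60 N. Pads are 20 mm wide; open, the fingers measure 119 mm over their backs; the gripper's body (75 mm by 180 mm) begins 59 mm behind the grasp point.
Start: joints at [-1.385, 0.124, 1.65, -0, 1.367, -0.083], TCP at [0.173, -0.627, 0.405] pointing down, gripper open.
Joint ranges: [-2.61, 2.61], [-1.02, 2.33], [0.03, 2.71], [-1.35, 4.49], [0.32, 2.68], [-2.91, 2.91]. Speed limits (rad/s): [2.57, 2.57, 3.14, 3.14, 3.14, 3.14].

### API

Orientations are given as a unit quaternion [x, y, z, w].
In Python, from cell import * gives the robot as it stands. The module is installed in compiled form; this text tells all that it offers.
- The arm moves only by the tool jog_arm, never from a script. Its arguments are lists of equal length, an entry for each row: "offset": the shift along the tool's x, y, z in mm, a list of three; "turn": the turn about the tool's z in degrees. In form: {"offset": [[x, y, z], ...], "turn": [turn, ...]}. A call has 1 to 5 rows; each row is the pose to reach, as a shift and turn from the pose commanded when the call began, along the tool's axes at that moment; what a row does not reach only later rows make up. A row lasts 1/8 s, in which the tool goes at most 62.5 mm and 10.7 degrees, less where a joint would pass 70% of its speed; a pose out of reach is approached as far as the arm can. A call with a gripper value outside its range is refused whole. "fingers" is the opening in per cent of the stroke, from 0 (shut) to 100 (fully open), set as the call begins (left out, the last holds). The fingers move at their own pace and stop on an object; "newtons" is the grip in N (left out, the last holds). Time passes only in rows, so rows that repeat a pose let the fingers close. It gives the time, the measured TCP pose, the force, the opening and the grip force at its end, in the units of the state.
- observe(): the state, without advancing time (a new reading comes with each control period).
- grab_frame(name): name is "scene" or "top" or "wrist"; returns a dict with "color" (420x560x3 uint8, red, green, blue), "vfov" (degrees; the focal length in pixels is half the picture's height over the tangent of half this angle, whatever the lens; pixels are square), "cx", "cy" (the principal point, pixels), "k1" (the pictures are not rectified: a ray, as slopes to the right and down, at radius r is drawn at 1 + k1 r^2 times it, then the intrinsics apply), "view" (4x4, takes a point from world to camera coordinates). Camera axes: x right, y down, z forward; pixel columns grow to the right and rows downward; lengths in m; the calibration is good to about 2 mm. A picture is of the moment at which its call begins. There is no depth.
- close_job(): hands the job in; it is judged then, once.
The state is a dict: "time": time; "qpos": joint angles; "dq": joint speeds; "joint_efforts": joint torques, N m; "position": TCP position; "orientation": TCP orientation; "contact_force": force on the tool from outside, world axes, zero at the start; "ft_torque": the same for the moment, N m; "width": finger opening in m; "gripper_force": force on a finger pad.
Only numpy, scipy, OpenCV 4.12 (cv2) and the standard library are available. Lean on these libraries where they do the work, as an engineer would, in place of code of your own. Each camera call takes 0.05 s, during which the arm holds its last target. There are 200 camera calls.

## Working session

There is one attempt and no reset: what is moved stays moved. The work goes in short steps, Python scripts to look and compute and a tool call to move; the robot and the scene stay as the last step left them, time stands still between calls to the robot, and variables do not carry over. Pictures are saved under pics/ and viewed, at most 10 in all, crops included, and the job is handed in when it is done.

Besides the shell and the picture viewer there is one more tool, called after "Call:" by a JSON object that holds its "method" and its "body". jog_arm: Moves the arm, as the interface text tells. Its arguments: {"type":"object","properties":{"offset":{"type":"array"},"turn":{"type":"array"},"fingers":{"type":"number"},"newtons":{"type":"number"}},"required":["offset","turn"]}

```bash
mkdir -p pics
cat > h.py <<'E'
from cell import *
import numpy as np, cv2, json
def snap(n,f):
    g=grab_frame(n); cv2.imwrite(f"pics/{f}.png",g["color"][:,:,::-1]); 
    np.save(f"pics/{f}.npy",{k:g[k] for k in g},allow_pickle=True); return g
def load(f): return np.load(f"pics/{f}.npy",allow_pickle=True).item()
def K(g):
    h=g["color"].shape[0]; f=h/2/np.tan(np.radians(g["vfov"])/2)
    return np.array([[f,0,g["cx"]],[0,f,g["cy"]],[0,0,1.]]),np.array([g["k1"],0,0,0,0.])
def ray(g,px):
    k,d=K(g); V=np.array(g["view"]); u=cv2.undistortPointsIter(np.array(px,float).reshape(-1,1,2),k,d,None,None,(3,100,1e-10)).reshape(-1,2)
    r=np.c_[u,np.ones(len(u))]@V[:3,:3]; return -V[:3,:3].T@V[:3,3],r
def onz(g,px,z):
    c,r=ray(g,px); return c+r*((np.asarray(z)-c[2])/r[:,2])[:,None]
def proj(g,P):
    k,d=K(g); V=np.array(g["view"]); return cv2.projectPoints(np.array(P,float).reshape(-1,1,3),cv2.Rodrigues(V[:3,:3])[0],V[:3,3],k,d)[0].reshape(-1,2)
E
python3 - <<'E'
from h import *
a=snap("scene","s0");b=snap("top","t0");c=snap("wrist","w0")
for g in(a,b,c):print(g["vfov"],g["cx"],g["cy"],g["k1"],np.round(g["view"],3).tolist())
cv2.imwrite("pics/m0.png",np.vstack([np.hstack([cv2.resize(a["color"],(400,300)),cv2.resize(c["color"],(400,300))])])[:,:,::-1])
print(observe())
E
```

```text
54.822451371832415 279.9198040454746 215.53431655004616 -0.12275432015420679 [[0.789, 0.615, -0.005, -0.481], [0.441, -0.572, -0.692, -0.261], [-0.429, 0.544, -0.722, 1.208], [0.0, 0.0, 0.0, 1.0]]
52.30271050546309 279.193692071452 208.36221555560334 -0.11975486945914486 [[0.024, -1.0, 0.003, -0.041], [-0.999, -0.024, -0.029, 0.629], [0.029, -0.003, -1.0, 0.789], [0.0, 0.0, 0.0, 1.0]]
70.01937101351875 279.2008246286329 209.99852969214274 -0.04566173710642633 [[0.266, -0.964, -0.002, -0.649], [-0.935, -0.258, 0.242, -0.028], [-0.233, -0.062, -0.97, 0.389], [0.0, 0.0, 0.0, 1.0]]
{'time': 0.15, 'qpos': array([-1.38461806e+00,  1.24366804e-01,  1.65135522e+00,  7.03481455e-05,
        1.36748794e+00, -8.26204832e-02]), 'dq': array([ 1.93596180e-03, -2.76997392e-03, -4.35546647e-03, -1.70841812e-03,
       -1.03051140e-05,  1.07677365e-03]), 'joint_efforts': array([ 8.36933195e-04, -4.18193507e+01, -3.60472226e+01,  7.75604811e-02,
        4.69213212e-02, -1.02448446e-04]), 'position': array([ 0.17255379, -0.6264828 ,  0.40376473]), 'orientation': array([ 9.90982622e-01,  1.33988016e-01, -7.45485686e-06, -8.09354154e-04]), 'contact_force': array([-0.07239654, -1.79281251, -0.08498313]), 'ft_torque': array([-0.00967565, -0.00730138, -0.04154701]), 'gripper_force': 0.0, 'width': 0.0951108411909082}
```

View pics/t0.png

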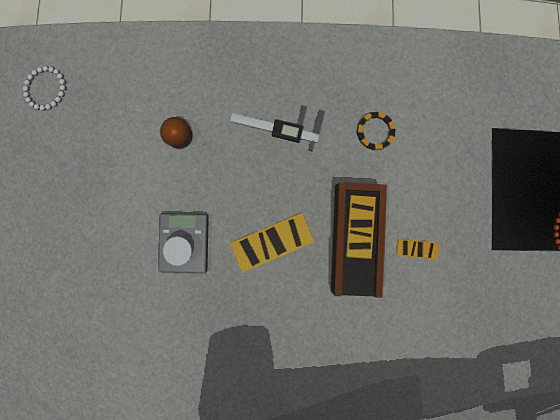

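View pics/m0.png

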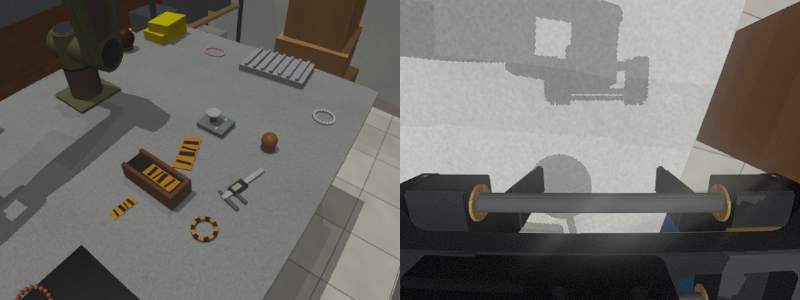

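Top view: candidates for the slab are the one in the tray (361,227), the larger loose look-alike (272,242) and the small one (418,248). By its description it is the one in the tray. The lip is at about (358,295) and the pan at (178,251).

Run:
```python
from h import *
t=load("t0");s=load("s0")
a=cv2.resize(t["color"][170:305,320:400],None,fx=4.4,fy=4.4,interpolation=cv2.INTER_CUBIC)
b=cv2.resize(s["color"][215:295,165:275],None,fx=4,fy=4,interpolation=cv2.INTER_CUBIC)
im=np.zeros((596,800,3),np.uint8);im[:594,:352]=a[:594,:352];im[:320,355:795]=b
c=cv2.resize(t["color"][205:280,150:215],None,fx=3.6,fy=3.6,interpolation=cv2.INTER_CUBIC);im[324:594,355:589]=c
cv2.imwrite("pics/c0.png",im[:,:,::-1])
```

```text
(no output)
```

View pics/c0.png

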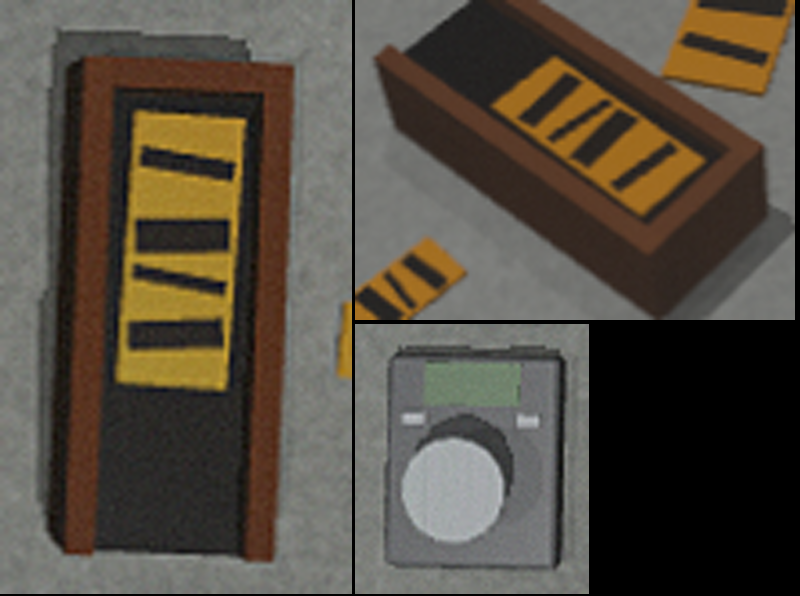

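The close crop shows the slab flat between the walls with four dark bands. Its top-view corners are about (350,195), (376,197), (372,259), (346,257), giving an aspect ratio of 2.4, as described. The pan centre is at (177.2,251.1). Next I fit the poses from both views.

```bash
cat > fit.py <<'E'
from h import *
from scipy.optimize import least_squares
t=load("t0");s=load("s0")
T=lambda p:np.array(p)/4.4+[320,170]-[.39,.39]
S=lambda p:(np.array(p)-[355,0])/4.+[165,215]-[.375,.375]
tray=np.array([[100,42.5,60],[100,-42.5,60],[-100,-42.5,60],[-100,42.5,60]])/1e3
sl=np.array([[55,22.5,3],[55,-22.5,3],[-55,-22.5,3],[-55,22.5,3]])/1e3
def Rz(a):c,q=np.cos(a),np.sin(a);return np.array([[c,-q,0],[q,c,0],[0,0,1]])
def Ry(a):c,q=np.cos(a),np.sin(a);return np.array([[c,0,q],[0,1,0],[-q,0,c]])
def deck2w(p,P):return ((P@Ry(p[4]).T+[.011,0,.05])@Rz(p[3]).T)+p[:3]
def pts(p):
    W=tray@Rz(p[3]).T+p[:3]
    D=deck2w(p,sl@Rz(p[7]).T+[p[5],p[6],0])
    L=deck2w(p,np.array([[-.111,.030,0],[-.111,-.030,0]]))
    return W,D,L
ot=T([[82,57],[293,67],[273,560],[64,552]]);dt=T([[133,110],[246,118],[227,390],[116,382]]);lt=T([[94,552],[246,553]])
os_=S([[765,147],[657,255],[375,58]]);ds=S([[706,158],[642,217],[492,105],[553,57]])
def res(p):
    W,D,L=pts(p)
    r=[proj(t,W)-ot,proj(t,D)-dt,proj(s,W[:3]+0)-os_,proj(s,D)-ds]
    b=p[8:12].reshape(2,2)
    r[0]=r[0]+b[0];r[1]=r[1]+b[0];r[2]=r[2]+b[1];r[3]=r[3]+b[1]
    return np.r_[np.vstack(r).ravel()/.4,p[8:12]/1.,(p[2]+.005)/.004,p[4]/.03]
c=onz(t,[[358,240]],.055)[0]
if __name__=="__main__":
    f=least_squares(res,np.r_[c[:2],-.005,0,0,0,0,0,np.zeros(4)],x_scale=np.r_[.01,.01,.01,.1,.01,.01,.01,.1,1,1,1,1])
    p=f.x;print(np.round(p,4),"cost",f.cost,"sd",np.round(np.sqrt(np.diag(np.linalg.inv(f.jac.T@f.jac))),4)[:8])
    print(np.round(f.fun[:-6].reshape(-1,2)*.4,2).tolist())
    W,D,L=pts(p);print("slabtop",D.round(4).tolist(),"lip",L.round(4).tolist())
    np.save("p.npy",p)
    print("pan",onz(t,[[177.2-.36,251.1-.36]],.06))
    pan=onz(t,[[177.2-.36,251.1-.36]],.06)[0]
    im=s["color"].copy()
    g=cv2.cvtColor(im,cv2.COLOR_RGB2GRAY);q=proj(s,pan)[0];print(q)
E
python3 fit.py
python3 - <<'E'
from h import *
s=load("s0");g=s["color"][140:200,265:340];g=cv2.resize(g,None,fx=5,fy=5,interpolation=cv2.INTER_CUBIC)
m=(g.min(2)>150).astype(np.uint8);n,l,st,ce=cv2.connectedComponentsWithStats(m)
for i in range(1,n):
  if st[i,4]>200:print(st[i]/5+np.array([265,140,0,0,0]),ce[i]/5+[265,140])
t=load("t0");g=t["color"][205:280,150:215];m=(g.min(2)>150).astype(np.uint8)
n,l,st,ce=cv2.connectedComponentsWithStats(m)
for i in range(1,n):
  if st[i,4]>100:print(st[i],ce[i]+[150,205],onz(t,[ce[i]+[150,205]],.06),onz(t,[st[i][:2]+[150,205],st[i][:2]+st[i][2:4]+[150,205]],.06))
E
```

```text
[ 0.577  -0.1689 -0.005  -0.0146 -0.0145  0.0122 -0.0014 -0.0267  0.811
  0.3655  0.2446 -0.7305] cost 14.35224965518849 sd [0.0014 0.0014 0.0016 0.0028 0.0102 0.0004 0.0004 0.0055]
[[0.07, -0.37], [-0.41, -0.64], [0.09, -0.01], [-0.05, 0.42], [0.36, 0.33], [-0.4, 0.21], [-0.03, -0.14], [0.24, 0.16], [0.56, -0.4], [-1.28, 0.04], [0.04, 0.09], [-0.08, 0.51], [0.19, -0.34], [0.04, 0.28], [0.5, -0.06]]
slabtop [[0.656, -0.1504, 0.0489], [0.6541, -0.1954, 0.0489], [0.5442, -0.1908, 0.0473], [0.5461, -0.1459, 0.0473]] lip [[0.4774, -0.1375, 0.0433], [0.4766, -0.1975, 0.0433]]
pan [[0.54923274 0.15184244 0.06      ]]
[298.16984329 156.59217127]
[ 13  32  28  28 614] [176.72638436 250.78338762] [[0.54915056 0.15204255 0.06      ]] [[0.57263844 0.17716522 0.06      ]
 [0.52498263 0.12612356 0.06      ]]
```

Call:
{"method": "jog_arm", "body": {"offset": [[379,-370,40],[379,-370,40],[379,-370,40],[379,-370,40],[379,-370,40]], "turn": [16.2,16.2,16.2,16.2,16.2]}}

```text
time: 0.78
position: [0.3303, -0.3557, 0.3809]
orientation: [1.0, -0.007, 0.0, -0.0]
contact_force: [0.5, -0.4, 0.0]
width: 0.0951
gripper_force: 0.0
```

Call:
{"method": "jog_arm", "body": {"offset": [[107,-188,20],[107,-188,20],[107,-188,20],[107,-188,20],[107,-188,20]], "turn": [0,0,0,0,0], "fingers": 12}}

```text
time: 1.4
position: [0.4398, -0.1695, 0.3607]
orientation: [1.0, -0.005, -0.001, -0.0]
contact_force: [-1.7, 0.1, -0.8]
width: 0.0506
gripper_force: 0.0
```

Run:
```python
from h import *
print(observe()["position"],observe()["orientation"],observe()["contact_force"])
w=snap("wrist","w1")
from fit import *
p=np.load("p.npy")
print([proj(w,x).round(1).tolist() for x in pts(p)])
cv2.imwrite("pics/w1b.png",cv2.resize(w["color"],(784,588),interpolation=cv2.INTER_CUBIC)[:,:,::-1])
```

```text
[ 0.43978058 -0.16951119  0.36066774] [ 9.99987234e-01 -5.02382789e-03 -5.03007809e-04 -2.00160979e-04] [-1.65307927  0.1237523  -0.83801282]
[[[226.1, -74.8], [329.4, -74.3], [321.7, 167.9], [232.1, 167.4]], [[254.6, -42.7], [307.4, -40.8], [301.5, 93.6], [252.7, 92.0]], [[246.6, 166.2], [307.5, 166.5]]]
```

View pics/w1b.png

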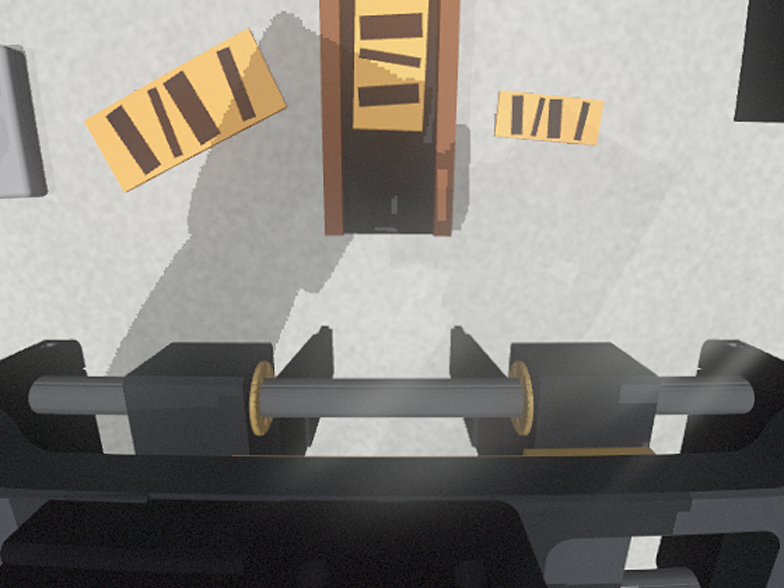

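The wrist view puts the slab's front corners at (252,92) and (301,94) and the lip at row 168. Both agree with the fit to within 1 px, so I'm moving in to press.

Call:
{"method": "jog_arm", "body": {"offset": [[60,0,0],[120,-1,0],[175,-1,30],[175,-1,80],[175,-1,105]], "turn": [0,0,0,0,0]}}

```text
time: 2.08
position: [0.6134, -0.1741, 0.2523]
orientation: [1.0, -0.008, -0.003, -0.001]
contact_force: [-0.2, 0.3, -0.2]
width: 0.0115
gripper_force: 0.0
```

Call:
{"method": "jog_arm", "body": {"offset": [[0,0,3],[0,0,5],[0,0,7],[0,0,7]], "turn": [0,0,0,0]}}

```text
time: 2.58
position: [0.6146, -0.1728, 0.2506]
orientation: [1.0, -0.007, 0.001, 0.0]
contact_force: [0.5, -0.8, 0.2]
width: 0.0114
gripper_force: 0.0
```

Call:
{"method": "jog_arm", "body": {"offset": [[0,-1,3],[0,-2,6],[0,-2,8],[0,-2,8]], "turn": [0,0,0,0]}}

```text
time: 3.08
position: [0.6149, -0.1705, 0.2427]
orientation: [1.0, -0.007, 0.001, 0.0]
contact_force: [-2.3, 0.9, 6.3]
width: 0.0115
gripper_force: 3.1
```

Call:
{"method": "jog_arm", "body": {"offset": [[0,0,0.5],[0,0,1],[0,0,1.5],[0,0,1.5]], "turn": [0,0,0,0]}}

```text
time: 3.58
position: [0.6153, -0.1707, 0.2427]
orientation: [1.0, -0.007, 0.001, 0.0]
contact_force: [-4.6, 0.5, 12.2]
width: 0.0112
gripper_force: 5.5
```

Call:
{"method": "jog_arm", "body": {"offset": [[0,0,-1],[0,0,-1.5],[-3,0,-1.5],[-8,0,-1.5],[-13,0,-1.5]], "turn": [0,0,0,0,0]}}

```text
time: 4.2
position: [0.6021, -0.1705, 0.2425]
orientation: [1.0, -0.007, 0.002, 0.0]
contact_force: [2.3, -0.4, 5.6]
width: 0.0115
gripper_force: 2.8
```

Call:
{"method": "jog_arm", "body": {"offset": [[-5,0,0],[-10,0,0],[-15,0,0],[-20,0,0],[-25,0,0]], "turn": [0,0,0,0,0]}}

```text
time: 4.82
position: [0.5768, -0.1701, 0.2421]
orientation: [1.0, -0.007, 0.001, 0.0]
contact_force: [1.0, -0.7, 4.0]
width: 0.0115
gripper_force: 2.5
```

Call:
{"method": "jog_arm", "body": {"offset": [[-5,0,0.4],[-10,0,0.5],[-15,0,0.6],[-20,0,0.7],[-25,0,0.8]], "turn": [0,0,0,0,0]}}

```text
time: 5.45
position: [0.552, -0.1698, 0.2416]
orientation: [1.0, -0.007, 0.002, 0.0]
contact_force: [2.6, 0.3, 6.0]
width: 0.0114
gripper_force: 3.0
```

Run:
```python
from h import *
w=snap("wrist","w2");s=snap("scene","s2");t=snap("top","t2")
a=cv2.resize(s["color"][200:300,150:275],(500,400),interpolation=cv2.INTER_CUBIC)
b=cv2.resize(t["color"][170:310,320:400],None,fx=3.5,fy=3.5,interpolation=cv2.INTER_CUBIC)
im=np.zeros((490,790,3),np.uint8);im[:400,:500]=a;im[:490,505:785]=b
cv2.imwrite("pics/c2.png",im[:,:,::-1])
```

```text
(no output)
```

View pics/c2.png

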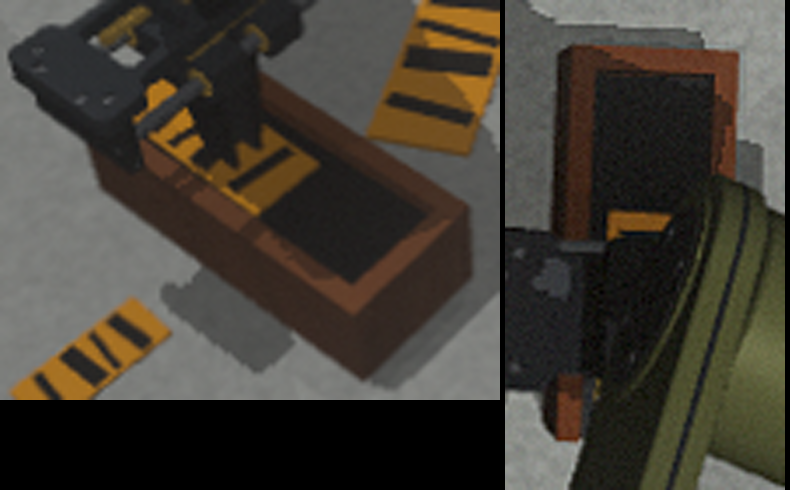

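Run:
```python
from fit import *
w=load("w1");p0=np.load("p.npy")
def r2(p):
    W,D,L=pts(p)
    r=res(p)[:-2]; b=p[12:14]
    q=np.vstack([proj(w,D[2:])-[[300.6,93.4],[252,92]],proj(w,W[2:])-[[322,168.4],[232,167.6]]])+b
    return np.r_[r,q.ravel()/.7,b/1.5,(p[2]+.001)/.0007,(p[4]+.017)/.003]
f=least_squares(r2,np.r_[p0,0,0],x_scale=np.r_[.01,.01,.01,.1,.01,.01,.01,.1,np.ones(6)])
p=f.x;W,D,L=pts(p);print(p.round(4),f.cost,"slab",D.round(4).tolist(),"lip",L.mean(0));np.save("p2.npy",p)
t=load("t2");print(onz(t,[[349.4-.36,230.6-.36]],.0535))
```

```text
[ 0.5771 -0.1689 -0.0018 -0.0143 -0.017   0.012  -0.0012 -0.0286  0.5256
  0.3478  0.3484  0.2967 -0.1604  0.1996] 17.777056002995934 slab [[0.656, -0.1503, 0.0524], [0.654, -0.1953, 0.0524], [0.5441, -0.1905, 0.0505], [0.5461, -0.1456, 0.0505]] lip [ 0.47714017 -0.16749981  0.04634043]
[[ 0.59254662 -0.150314    0.0535    ]]
```

Call:
{"method": "jog_arm", "body": {"offset": [[-5,0,0],[-10,0,0.1],[-15,0,0.2],[-20,0,0.3],[-25,0,0.4]], "turn": [0,0,0,0,0]}}

```text
time: 6.22
position: [0.527, -0.1695, 0.2412]
orientation: [1.0, -0.007, 0.002, 0.0]
contact_force: [2.6, 0.1, 6.5]
width: 0.0112
gripper_force: 3.0
```

Call:
{"method": "jog_arm", "body": {"offset": [[-5,0,0.1],[-10,0,0.2],[-14,0,0.2],[-18,0,0.3],[-18,0,0.3]], "turn": [0,0,0,0,0]}}

```text
time: 6.85
position: [0.5088, -0.1693, 0.2409]
orientation: [1.0, -0.007, 0.001, 0.0]
contact_force: [-0.5, -1.0, 7.0]
width: 0.0113
gripper_force: 3.5
```

Call:
{"method": "jog_arm", "body": {"offset": [[0,0,-3],[0,0,-20],[0,0,-80],[-60,0,-110],[-120,0,-110]], "turn": [0,0,0,0,0]}}

```text
time: 7.48
position: [0.3897, -0.1676, 0.3536]
orientation: [1.0, -0.006, 0.002, 0.002]
contact_force: [-1.0, -0.9, 0.1]
width: 0.0116
gripper_force: 0.0
```

Run:
```python
from h import *
from fit import pts
w=snap("wrist","w3");t=snap("top","t3");s=snap("scene","s3")
p=np.load("p2.npy");W,D,L=pts(p);print(observe()["position"],"lip",proj(w,L),"walls",proj(w,W[2:]))
a=cv2.resize(w["color"][0:300,100:460],(480,400),interpolation=cv2.INTER_CUBIC)
b=cv2.resize(s["color"][200:290,140:265],None,fx=2.5,fy=2.5,interpolation=cv2.INTER_CUBIC)
im=np.zeros((590,800,3),np.uint8);im[:400,:480]=a;im[:225,485:797]=b
c=cv2.resize(t["color"][210:330,320:400],None,fx=2.9,fy=2.9,interpolation=cv2.INTER_CUBIC);im[228:576,485:717]=c
cv2.imwrite("pics/c3.png",im[:,:,::-1])
```

```text
[ 0.38764432 -0.16677332  0.34983376] lip [[244.33333493 114.47651849]
 [309.65188594 114.61082224]] walls [[325.19336987 113.73624147]
 [228.65895424 113.53768334]]
```

View pics/c3.png

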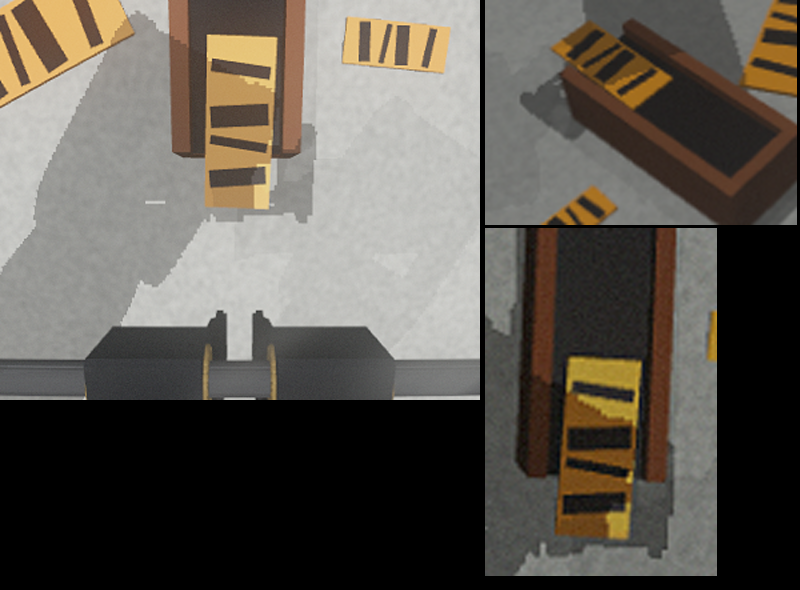

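The slab overhangs the lip. In the wrist crop its front edge runs from (205,206) to (270,209) and the lip is at row ~155. I'm fitting its pose.

```bash
cat > f3.py <<'E'
from fit import *
p=np.load("p2.npy");w=load("w3");t3=load("t3")
ow=np.array([[209,36],[277,38],[270,209],[205,206]])*.75+[100,0]-.12
ot3=(np.array([[569,355],[641,362],[628,540],[556,535]])-[485,228])/2.9+[320,210]-.33
def r(q):
    D=deck2w(p,sl@Rz(q[2]).T+[q[0],q[1],0])
    return np.r_[(proj(w,D)+q[3:5]-ow).ravel()/.5,(proj(t3,D)+p[8:10]-ot3).ravel()/.4,q[3:5]/1.5]
f=least_squares(r,[-.095,0,0,0,0],x_scale=[.01,.01,.1,1,1]);q=f.x
print(q.round(4),"overhang",-.111-(q[0]-.055),np.round(f.fun,1))
g=lambda x:deck2w(p,np.array([[x,0,.0015]])@Rz(q[2]).T+[q[0],q[1],0])[0]
print("front",g(-.055),"grip",g(-.035),"centre",g(0),"yaw",p[3]+q[2])
E
python3 f3.py; python3 -c "
from h import *
o=observe();print(o['position'],o['orientation'])"
```

```text
[-0.0933 -0.0023 -0.0317  0.4278  0.3449] overhang 0.03725637485905049 [-1.4 -1.6  1.4 -0.6 -0.8  0.4  0.7  1.7  0.   1.6  0.5 -0.3 -0.1 -0.6
 -0.4  0.   0.3  0.2]
front [ 0.43988731 -0.16751817  0.04720599] grip [ 0.45986325 -0.16843785  0.04754653] centre [ 0.49482115 -0.1700473   0.04814249] yaw -0.0460023998035278
[ 0.38764432 -0.16677332  0.34983376] [ 9.99969542e-01 -7.78158967e-03  5.04480930e-04  3.29273151e-04]
```

Call:
{"method": "jog_arm", "body": {"offset": [[40,0,0],[70,0,0],[70,0,50],[70,0,90],[70,0,90]], "turn": [1.7,1.7,1.7,1.7,1.7], "fingers": 68}}

```text
time: 8.25
position: [0.4595, -0.1677, 0.2561]
orientation: [1.0, -0.022, -0.004, -0.002]
contact_force: [-0.5, -1.0, 0.6]
width: 0.0559
gripper_force: 0.0
```

```bash
python3 -c "
from h import *
o=observe();print(o['position'],o['orientation'],o['width'],o['contact_force'])"
```

```text
[ 0.459478   -0.1676772   0.25611677] [ 0.99975917 -0.02153605 -0.00380275 -0.00182663] 0.055890887877798286 [-0.46684614 -0.98090784  0.56522211]
```

Call:
{"method": "jog_arm", "body": {"offset": [[0,0,0],[0,0,0],[0,0,15],[0,0,30],[0,0,30]], "turn": [0,0,0,0,0]}}

```text
time: 8.88
position: [0.4591, -0.1679, 0.2275]
orientation: [1.0, -0.022, -0.002, -0.001]
contact_force: [-1.0, 1.0, 0.2]
width: 0.0644
gripper_force: 0.0
```

Call:
{"method": "jog_arm", "body": {"offset": [[-1,0,4],[-1,0,8],[-1,0,8],[-1,0,8]], "turn": [0,0,0,0]}}

```text
time: 9.38
position: [0.4591, -0.1684, 0.2219]
orientation: [1.0, -0.022, 0.0, 0.0]
contact_force: [-0.1, -0.8, 0.7]
width: 0.0648
gripper_force: 0.0
```

Call:
{"method": "jog_arm", "body": {"offset": [[0,0,0],[0,0,0],[0,0,0],[0,0,0],[0,0,0]], "turn": [0,0,0,0,0], "fingers": 35, "newtons": 25}}

```text
time: 10.0
position: [0.4591, -0.1684, 0.2218]
orientation: [1.0, -0.022, 0.0, 0.0]
contact_force: [0.2, -0.5, 0.7]
width: 0.0442
gripper_force: 25.0
```

Call:
{"method": "jog_arm", "body": {"offset": [[0,0,-2],[0,0,-8],[0,0,-20],[0,0,-40],[0,0,-60]], "turn": [0,0,0,0,0]}}

```text
time: 10.62
position: [0.4591, -0.1683, 0.2831]
orientation: [1.0, -0.022, 0.0, 0.0]
contact_force: [0.3, 0.5, -0.2]
width: 0.0445
gripper_force: 25.0
```

Call:
{"method": "jog_arm", "body": {"offset": [[0,0,-25],[0,0,-50],[0,0,-75],[0,0,-90],[0,0,-90]], "turn": [0,0,0,0,0]}}

```text
time: 11.25
position: [0.4593, -0.1684, 0.3733]
orientation: [1.0, -0.022, 0.001, 0.001]
contact_force: [0.1, 0.1, -0.5]
width: 0.0445
gripper_force: 25.0
```

Call:
{"method": "jog_arm", "body": {"offset": [[-2,-40,0],[-4,-85,0],[-6,-130,0],[-8,-175,0],[-10,-218,0]], "turn": [0,0,-1,-2,-2.5]}}

```text
time: 11.88
position: [0.4579, 0.0513, 0.3702]
orientation: [1.0, 0.0, -0.001, -0.0]
contact_force: [0.4, -0.0, 0.0]
width: 0.0443
gripper_force: 25.0
```

Call:
{"method": "jog_arm", "body": {"offset": [[0,0,0],[0,0,0],[0,0,0]], "turn": [0,0,0]}}

```text
time: 12.25
position: [0.4586, 0.049, 0.3712]
orientation: [1.0, -0.001, -0.0, 0.0]
contact_force: [-0.2, -1.0, 0.6]
width: 0.0444
gripper_force: 25.0
```

Run:
```python
from h import *
w=snap("wrist","w4");s=snap("scene","s4");o=observe()
print(o["position"],o["orientation"],proj(w,[.5495,.1525,.06]),proj(s,[.5495,.1525,.06]),proj(load("s0"),[.5495,.1525,.06]))
a=cv2.resize(w["color"][0:330,:],(800,471),interpolation=cv2.INTER_CUBIC)
cv2.imwrite("pics/c4.png",a[:,:,::-1])
```

```text
[0.45862123 0.04896225 0.37149638] [ 9.99999621e-01 -8.52873139e-04 -1.65885980e-04  6.15121423e-05] [[168.00696515 109.71459191]] [[298.41060026 156.50419432]] [[298.41060026 156.50419432]]
```

View pics/c4.png

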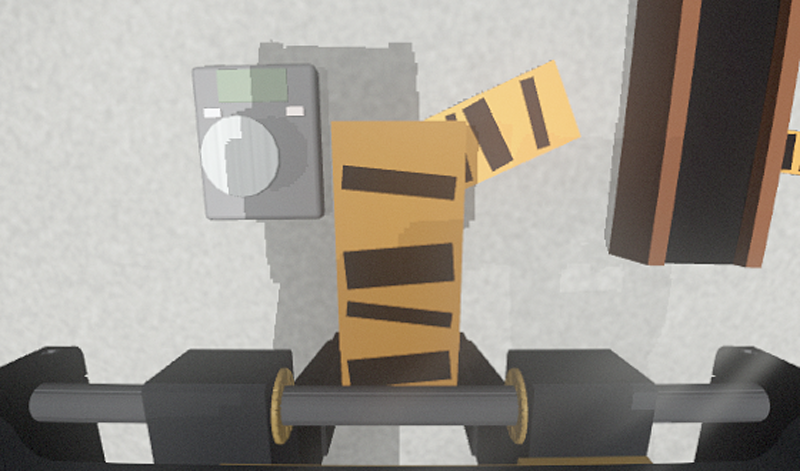

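Run:
```python
from h import *
w=load("w4")
print("pan",onz(w,[[167.5,109.4]],.06))
ob=[[231.6-.15,85.3-.15],[326.8-.15,84.6-.15]]
for tilt in(.017,0,-.03):
    z=.3715-.1738+.0015+.0907*tilt
    print(tilt,onz(w,ob,z))
```

```text
pan [[0.54978756 0.15295566 0.06      ]]
0.017 [[0.54878097 0.07135513 0.2007419 ]
 [0.54903481 0.02658854 0.2007419 ]]
0 [[0.54901901 0.07158598 0.1992    ]
 [0.54927546 0.02635854 0.1992    ]]
-0.03 [[0.54943908 0.07199338 0.196479  ]
 [0.54970014 0.02595265 0.196479  ]]
```

Call:
{"method": "jog_arm", "body": {"offset": [[20,-40,0],[45,-80,0],[56,-104,0],[56,-104,0],[56,-104,20]], "turn": [0,0,0,0,0]}}

```text
time: 12.98
position: [0.515, 0.1532, 0.3527]
orientation: [1.0, -0.0, 0.002, -0.0]
contact_force: [-0.4, 0.3, -0.1]
width: 0.0443
gripper_force: 25.0
```

Call:
{"method": "jog_arm", "body": {"offset": [[0,0,25],[0,0,50],[0,0,75],[0,0,95],[0,0,100]], "turn": [0,0,0,0,0]}}

```text
time: 13.6
position: [0.5136, 0.1531, 0.2494]
orientation: [1.0, -0.0, -0.002, 0.0]
contact_force: [-0.8, -0.1, -0.2]
width: 0.0442
gripper_force: 25.0
```

Call:
{"method": "jog_arm", "body": {"offset": [[0,0,2],[0,0,4],[0,0,4],[0,0,4]], "turn": [0,0,0,0]}}

```text
time: 14.1
position: [0.5147, 0.154, 0.2482]
orientation: [1.0, 0.0, 0.001, -0.0]
contact_force: [-0.1, -0.5, -0.4]
width: 0.0447
gripper_force: 25.0
```

Call:
{"method": "jog_arm", "body": {"offset": [[0,1,3],[0,1,5],[0,1,7],[0,1,9],[0,1,9]], "turn": [0,0,0,0,0]}}

```text
time: 14.72
position: [0.5145, 0.1529, 0.2384]
orientation: [1.0, 0.0, -0.0, 0.0]
contact_force: [-0.4, 0.7, -0.8]
width: 0.044
gripper_force: 25.0
```

Call:
{"method": "jog_arm", "body": {"offset": [[0,0,0.5],[0,0,1],[0,0,1],[0,0,1]], "turn": [0,0,0,0]}}

```text
time: 15.22
position: [0.5146, 0.1529, 0.2377]
orientation: [1.0, 0.0, 0.0, -0.0]
contact_force: [-0.1, 0.4, -1.5]
width: 0.0443
gripper_force: 25.0
```

Call:
{"method": "jog_arm", "body": {"offset": [[0,0,0.5],[0,0,1],[0,0,1],[0,0,1]], "turn": [0,0,0,0]}}

```text
time: 15.72
position: [0.5145, 0.1529, 0.2367]
orientation: [1.0, 0.0, 0.0, -0.0]
contact_force: [-0.1, -0.3, -1.4]
width: 0.0441
gripper_force: 25.0
```

Call:
{"method": "jog_arm", "body": {"offset": [[0,0,0.5],[0,0,1],[0,0,1],[0,0,1]], "turn": [0,0,0,0]}}

```text
time: 16.23
position: [0.5145, 0.1529, 0.2357]
orientation: [1.0, -0.0, -0.0, -0.0]
contact_force: [-0.4, 0.6, -1.4]
width: 0.044
gripper_force: 25.0
```

Call:
{"method": "jog_arm", "body": {"offset": [[0,0,0.5],[0,0,1],[0,0,1],[0,0,1]], "turn": [0,0,0,0]}}

```text
time: 16.73
position: [0.5146, 0.1529, 0.2347]
orientation: [1.0, 0.0, 0.0, -0.0]
contact_force: [-0.3, 0.3, 0.8]
width: 0.0446
gripper_force: 25.0
```

Call:
{"method": "jog_arm", "body": {"offset": [[0,0,0.5],[0,0,1],[0,0,1],[0,0,1]], "turn": [0,0,0,0]}}

```text
time: 17.23
position: [0.5146, 0.1529, 0.2338]
orientation: [1.0, -0.0, 0.0, -0.0]
contact_force: [-0.1, -0.3, 1.3]
width: 0.0442
gripper_force: 25.0
```

Contact with the pan is light, about 2 N. Releasing.

Call:
{"method": "jog_arm", "body": {"offset": [[0,0,0],[0,0,0],[0,0,0],[0,0,0],[0,0,0]], "turn": [0,0,0,0,0], "fingers": 65}}

```text
time: 17.85
position: [0.5145, 0.1529, 0.2336]
orientation: [1.0, 0.0, -0.0, -0.0]
contact_force: [0.3, 0.1, -0.2]
width: 0.0619
gripper_force: 0.0
```

Run:
```python
from h import *
o=observe();print(o["width"],o["contact_force"])
s=snap("scene","s5");t=snap("top","t5")
a=cv2.resize(s["color"][115:200,250:350],None,fx=5,fy=5,interpolation=cv2.INTER_CUBIC)
b=cv2.resize(t["color"][195:295,140:220],None,fx=3.5,fy=3.5,interpolation=cv2.INTER_CUBIC)
im=np.zeros((430,790,3),np.uint8);im[:425,:500]=a;im[:350,505:785]=b
cv2.imwrite("pics/c5.png",im[:,:,::-1])
```

```text
0.06194398440512495 [ 0.34402516  0.10525417 -0.1737224 ]
```

View pics/c5.png

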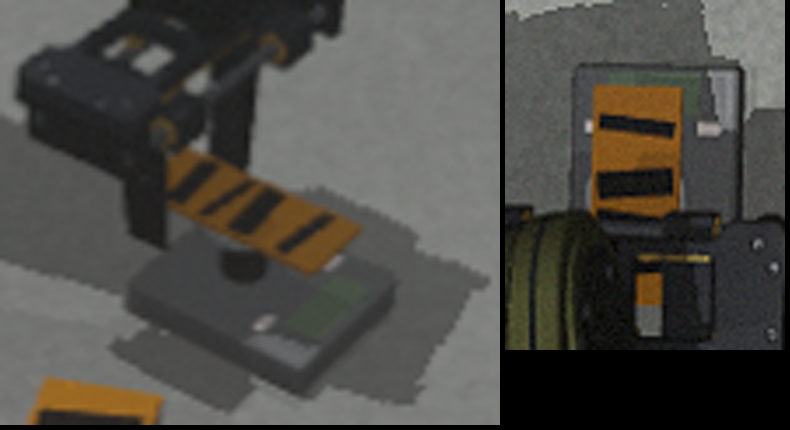

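The slab lies flat on the pan with the fingers open on both sides and clear of it. Retreating straight up, then back.

Call:
{"method": "jog_arm", "body": {"offset": [[0,0,-8],[0,0,-30],[0,0,-80],[0,0,-140],[-60,0,-160]], "turn": [0,0,0,0,0]}}

```text
time: 18.58
position: [0.4572, 0.153, 0.3998]
orientation: [1.0, -0.001, 0.005, -0.001]
contact_force: [-0.6, -0.4, 1.0]
width: 0.0621
gripper_force: 0.0
```

Call:
{"method": "jog_arm", "body": {"offset": [[-60,60,0],[-80,120,0],[-80,160,0],[-80,160,0],[-80,160,0]], "turn": [0,0,0,0,0]}}

```text
time: 19.2
position: [0.3752, -0.0071, 0.394]
orientation: [1.0, -0.001, 0.0, -0.0]
contact_force: [0.4, 0.1, -0.5]
width: 0.0616
gripper_force: 0.0
```

Run:
```python
from h import *
s=snap("scene","s6");t=snap("top","t6")
a=cv2.resize(s["color"][115:200,250:350],None,fx=5,fy=5,interpolation=cv2.INTER_CUBIC)
b=cv2.resize(t["color"][195:295,140:220],None,fx=3.5,fy=3.5,interpolation=cv2.INTER_CUBIC)
im=np.zeros((430,790,3),np.uint8);im[:425,:500]=a;im[:350,505:785]=b
cv2.imwrite("pics/c6.png",im[:,:,::-1])
c=np.array([.5497,.153,.063]);P=[c+[a,b,0] for a,b in((.055,.0225),(.055,-.0225),(-.055,-.0225),(-.055,.0225))]
print(((proj(t,P)+.36+np.array([.5,.35])-[140,195])*3.5+[505,0]).round(),((proj(s,P)+.4-[250,115])*5).round())
```

```text
[[592.  86.]
 [681.  88.]
 [675. 308.]
 [587. 305.]] [[362. 224.]
 [310. 270.]
 [131. 185.]
 [185. 143.]]
```

View pics/c6.png

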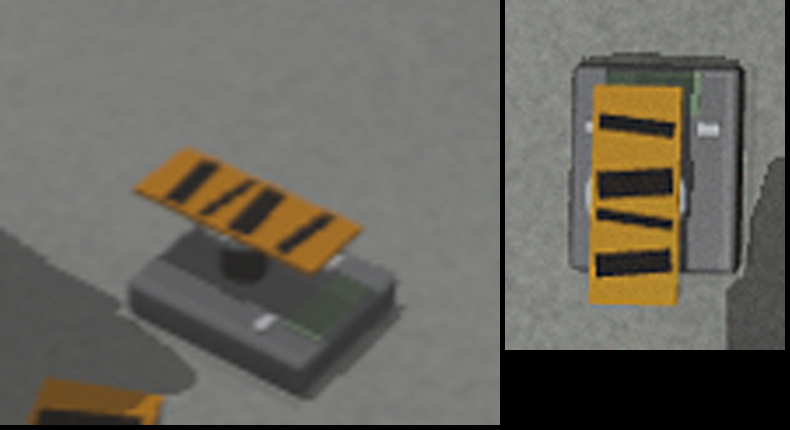

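The slab lies flat on the pan. Its corners at (594,86), (682,87), (677,304), (590,303) are within about 1–2 mm of the prediction for a centred slab.

```bash
python3 -c "
from cell import *
print(close_job())"
```

```text
the job is handed in; nothing more can be done
None
```

The job is handed in: the slab was slid out to an overhang of about 37–38 mm, gripped by its long edges, lifted about 200 mm above the bench, and laid flat on the scale's pan, within about 2 mm of centre; the firmest press on the tray was about 12 N and on the pan about 2 N, and the calipers, bracelet and ball were left alone.

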